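# Thread the clay rings and hang the stack on the drying rack

## Robot

A 7-joint arm with a two-finger parallel gripper is mounted at the origin on the work surface. World frame = base frame: x ahead of the robot, y to its left, z up, the work surface at z = 0. Lengths are in m, angles in rad, forces in N, time in s.
With the tool pointing down it reaches from about 0.4 to 0.85 m from the base axis. Payload 10.4 kg.
Tool frame: the origin (TCP) lies between the finger pads; the fingertips stand 11 mm ahead of it and the grasp point (between the pads) lies 8 mm behind it; z points along the fingers, y is the direction in which the jaws open and shut (so a half turn about z gives the same grasp; the last joint's range is limited). The gripper opens to 87 mm and grips with 3 to 60 N. Pads are 19 mm wide; open, the fingers measure 117 mm over their backs; the gripper's body (75 mm by 190 mm) begins 51 mm behind the grasp point.
Start: joints at [-1.33, 0.332, -0.065, 1.46, 0.022, 1.35, -0.088], TCP at [0.163, 0.603, 0.234] pointing down, gripper open.
Joint ranges: [-2.6, 2.6], [-0.5, 2.12], [-1.47, 1.34], [0.16, 2.42], [-1.27, 4.41], [0.06, 2.06], [-2.6, 2.6]. Speed limits (rad/s): [2.22, 2.22, 2.79, 2.79, 3.14, 3.14, 3.14].

## Interface

Orientations are given as a unit quaternion [x, y, z, w].
In Python, from bench import r, eyes gives the robot as it stands.
- The arm moves only by the shell command python3 -m inch 'ROWS' [FORCE]. ROWS is a JSON object of lists of equal length, an entry for each row: "translation": the shift along the world's x, y, z scaled (see below), a list of three; "rot": the turn, a rotation vector about the world's x, y, z scaled (see below), a list of three; "jaw": the finger opening in mm, from 0 to 87. In form: {"translation": [[tx, ty, tz], ...], "rot": [[ax, ay, az], ...], "jaw": [jaw, ...]}. A call has 1 to 20 rows; each row is the pose to reach, as a shift and turn from the pose measured when the call began; what a row does not reach only later rows make up. The controller multiplies each number of a shift by 100 mm and each number of a turn by 60 degrees. A row lasts 1/10 s, in which the tool goes at most 50 mm and 8.59 degrees, less where a joint would pass 70% of its speed; a pose out of reach is approached as far as the arm can. A call with a number of a shift or a turn outside -1 to 1 is refused whole. A call with a gripper value outside its range is refused whole. The fingers move at their own pace and stop on an object; FORCE is the grip in N (left out, the last holds). Time passes only in rows, so rows that repeat a pose let the fingers close. It gives the time, the measured TCP pose, the force and the opening at its end, in the units of the state.
- r.read_state(): the state, without advancing time (a new reading comes with each control period).
- eyes.camera(name): name is "scene" or "top"; returns the picture (420x560x3 uint8, blue, green, red); there is no depth.
- eyes.calibration(name): a dict with "fx", "fy", "cx", "cy" (pixels), "R" (3x3) and "t" (3): a world point X has camera coordinates R X + t. Camera axes: x right, y down, z forward; pixel columns grow to the right and rows downward; lengths in m; the calibration is good to about 2 mm. A picture is of the moment at which its call begins. calibration takes no time and is no camera call.
- r.close_job(): hands the job in, once; it reports no verdict.
The state is a dict: "time": time; "joint_positions": joint angles; "joint_vel": joint speeds; "joint_torque": joint torques, N m; "ee_pos": TCP position; "eef_rot": TCP orientation; "ft_force": force on the tool from outside, world axes, zero at the start; "torque": the same for the moment, N m; "width": finger opening in m.
Only numpy, scipy, OpenCV 4.12 (cv2) and the standard library are available. Lean on these libraries where they do the work, as an engineer would, in place of code of your own. Each camera call takes 0.05 s, during which the arm holds its last target. There are 200 camera calls.

## Task

Take the threading rod off the drying rack by its wooden handle, run it through all three clay rings standing in the trough and push on gently until you feel the sprung fork press them tight up against the rod's collar, without chipping the rings. Then lift the stack out on the rod and lay the rod back in both notches of the drying rack, all three rings hanging between the uprights and still close up to the collar; leave the bowl, the cup and the wooden rib where they are.

Things in the scene. Friction and masses are not known exactly. Their poses are not given: they have to be found in the camera images.
- rod: Threading rod, 120 g. Origin on its axis at the collar's front face; x points to the tip. Ahead: steel pin 10 mm thick, 110 mm long, the last 12 mm a cone down to 3 mm. Behind: steel collar 26 mm wide, 6 mm thick, then a square wooden handle 18 x 18 mm from x = -6 to -130 mm, flats along y and z. At the start it lies level in both notches of the rack, tip to the trough's side.
- rod_grip (a point): Point on the rod's axis in the handle, 92 mm behind the collar's front face: the place to grip, from above, fingers closing across the rod (18 mm wide). Gripped here the hand stays clear of trough and rack. Axes as rod.
- rod_tip (a point): The rod's tip, on its axis, 110 mm ahead of the collar's front face, 202 mm ahead of rod_grip. Axes as rod.
- ring_a: The fired-clay ring nearest the trough's mouth: 40 mm outside diameter, 15 mm hole, 14 mm thick, 24 to 42 g, standing on edge in the V. Origin at the centre of its hole, x along the hole. All three rings chip if the rod bears on one with more than 15 N.
- ring_b: The middle ring, like ring_a; gaps of a few mm lie between neighbours at the start. Tight together, the three rings fill the 42 mm ahead of the collar.
- ring_c: The ring furthest from the mouth, like ring_a.
- trough: Fixed wooden V-trough, 180 mm long, 45 degree sides, open at both ends and above. Origin on the table under the middle of its mouth; x points level along it, the way the rod goes in. Foot 110 mm wide. Only the fork and its clamp, up to 25 mm, rise above the rings' axis. Sliding the rings along it takes 0.5 to 2 N.
- trough_mouth (a point): Point at the trough's mouth, 125 mm over the table, on the common axis of the rings' holes (to 1 mm). Axes as trough. The rings stand 10 to 60 mm inside. When the rings are tight against the fork the collar has gone 20 to 70 mm inside.
- trough_end (a point): Point on the rings' axis at the trough's far end. Before it a clamp on the rims, set differently each time, carries an aluminium fork, 2 prongs 20 mm apart, open above: the pin passes between, the rings stop. Its face is 66 to 106 mm from the mouth, NOT measured: feel it. Sprung: yields at 2 N, then 4 N per mm, hard stop at 8 mm. Tight = 5 N or more held 0.3 s; aim at 7 to 10 N.
- rack: Fixed drying rack: wooden foot 150 x 90 mm with two steel uprights 10 mm thick, each with a flat-bottomed, flared notch open above, prongs 88 mm high. Origin on the table under the place of the collar's front face; x points the way the tip must point; the rod's axis belongs 70 mm over the table. The collar may lie from 10 mm behind to 15 mm ahead of its place.
- rack_rear (a point): Middle of the rear notch at the height of the rod's axis (70 mm), 21 mm behind the rack's origin; takes the handle: notch 23 mm wide, floor 61 mm over the table. Axes as rack.
- rack_front (a point): Middle of the front notch at the height of the rod's axis (70 mm), 85 mm ahead of the rack's origin; takes the pin beyond the rings: notch 17 mm wide, floor 65 mm over the table. Axes as rack.
- bowl: Bystander: clay bowl, 110 mm wide, 50 mm high, origin under its centre. Leave it alone.
- cup: Bystander: clay cup, 70 mm wide, 80 mm high, origin under its centre. Leave it alone.
- rib: Bystander: flat wooden rib 90 x 45 x 8 mm on the table, origin under its centre. Leave it alone.
Not all that is in view belongs to the job. What is shaped like the ring_b but blue is not meant.

How it is judged:
By the outcome, as a careful person would: the job done as asked, in the order asked, and still so for the second after the job is handed in, with the robot touching nothing.
It also fails if it takes over 72 s, if anything falls off the work surface, if the arm or the gripper's body presses on something with over 40 N, if the wrist force passes 120 N, or if a joint passes its speed limit or range.

## Working session

There is one attempt and no reset: what is moved stays moved. The work goes in short steps, Python scripts to look and compute and a shell command to move; the robot and the scene stay as the last step left them, time stands still between calls to the robot, and variables do not carry over. Pictures are saved under pics/ and viewed, about 8 in all and at most 12, crops included, and the job is handed in when it is done.

```bash
ls; mkdir -p pics; python3 - <<'E'
from bench import r, eyes
import cv2
s=r.read_state(); print({k:(v if not hasattr(v,'tolist') else v.tolist()) for k,v in s.items()})
for n in("scene","top"):
    im=eyes.camera(n); cv2.imwrite(f"pics/{n}0.png",im)
    c=eyes.calibration(n); print(n,c)
E
```

```text
pics
{'time': 0.0, 'joint_positions': [-1.3295810695247954, 0.33288226208028837, -0.0647015372703335, 1.4609115777237442, 0.021580054296280467, 1.3499373889955428, -0.08847594030861712], 'joint_vel': [7.202009595596087e-05, 0.0006870363938391603, 0.0008098470118982142, 0.0007155505742585533, -0.0005256982672050172, 0.000831461645198969, 0.0012663861730350904], 'joint_torque': [-0.0010313608800061047, -62.32431650161743, 0.024138272856362164, -38.99127960205078, -0.061258734203875065, 0.039617858128622174, 0.0001605603210919071], 'ee_pos': [0.1628794789836146, 0.6030166668277054, 0.23276165476161045], 'eef_rot': [0.13150483746070113, 0.9913152659176785, -0.0007184608238314326, -7.13935660794071e-05], 'ft_force': [-0.6842670189951936, 0.047420157817228664, -0.2605050133374206], 'torque': [0.015217868602500828, 0.00741225666392496, -0.02343599374847005], 'width': 0.08739995303971967}
scene {'fx': 397.91445972760556, 'fy': 397.91445972760556, 'cx': 278.5793284753566, 'cy': 213.239809369478, 'R': array([[-0.24924228,  0.96839461, -0.00949582],
       [ 0.63327766,  0.15555694, -0.75813023],
       [-0.73269208, -0.1949716 , -0.65203404]]), 't': array([ 0.08070756, -0.31303415,  1.33125042])}
top {'fx': 534.8799095632955, 'fy': 534.8799095632955, 'cx': 280.70223650547416, 'cy': 208.24372249765733, 'R': array([[-0.01036614, -0.99976347,  0.01911953],
       [-0.9983948 ,  0.00928346, -0.05587164],
       [ 0.05568093, -0.01966801, -0.99825488]]), 't': array([0.03485621, 0.57932594, 1.15803273])}
```

View pics/scene0.png

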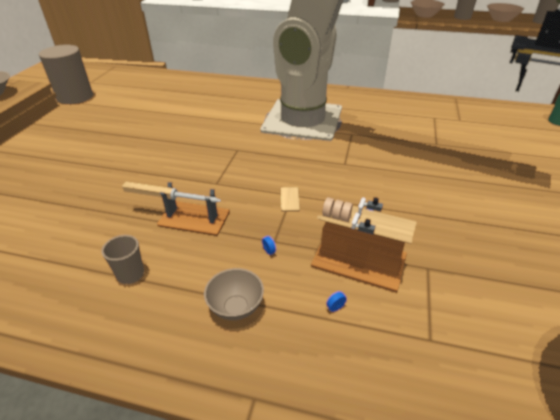

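View pics/top0.png

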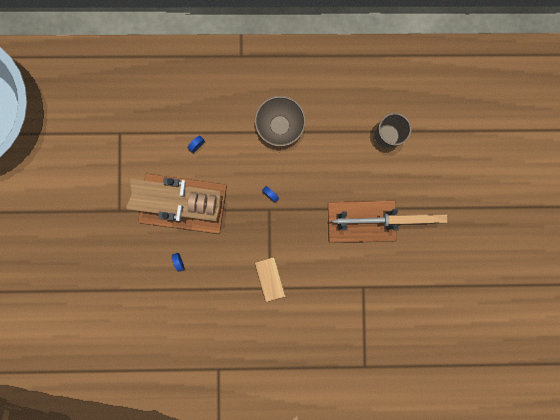

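The scene view shows the rack and rod at about (190,200), the trough with three tan rings at (338,208), the bowl (235,295), the cup (125,260) and the rib (290,200). In the top view the rack is at (362,221), with the rod's tip to the left at (333,220) and the handle end at (447,218). The trough is at (180,203), with its mouth at the right, the rings at 190–215 and the fork at 181. Three blue rings are decoys: (196,144), (270,194) and (178,262). The tan rings in the V are the ones meant. Next I'll enlarge both.

```bash
python3 - <<'E'
import cv2,numpy as np
a=cv2.imread("pics/top0.png")
c1=cv2.resize(a[165:245,120:240],None,fx=5,fy=5,interpolation=cv2.INTER_CUBIC)[:300+100]
c2=cv2.resize(a[195:250,322:455],None,fx=6,fy=6,interpolation=cv2.INTER_CUBIC)
cv2.imwrite("pics/c1.png",c1);cv2.imwrite("pics/c2.png",c2)
E
```

```text
(no output)
```

View pics/c1.png

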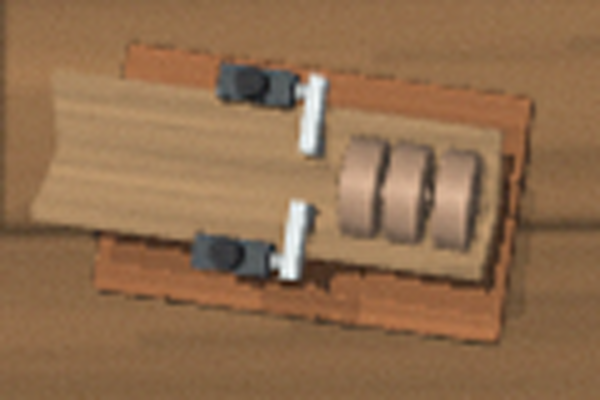

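View pics/c2.png

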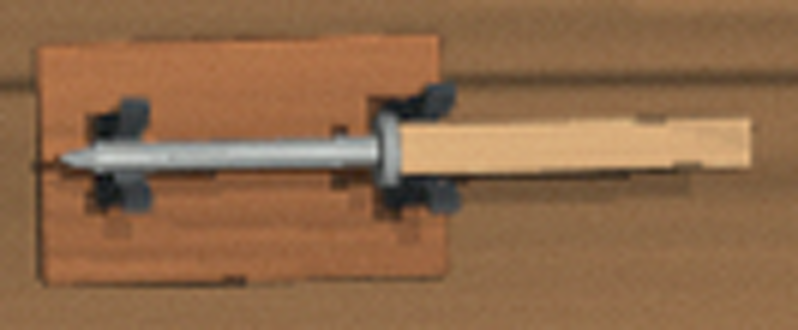

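Crop 1 shows the three tan rings with hole axes along the trough: c at x≈362, b at ≈408 and a at ≈456. The fork's prongs are at about (313,115) and (297,240), and the mouth is at the right. Crop 2 shows the tip at (58,160), the collar at (388,150) and the handle end at (750,143). I'll measure these now.

```bash
cat > h.py <<'E'
import cv2,numpy as np
from bench import r,eyes
def cast(p,z,n="top"):
    c=eyes.calibration(n);R=np.array(c["R"]);t=np.array(c["t"])
    d=R.T@np.array([(p[0]-c["cx"])/c["fx"],(p[1]-c["cy"])/c["fy"],1.]);o=-R.T@t
    return o+d*(z-o[2])/d[2]
def proj(X,n="top"):
    c=eyes.calibration(n);q=np.array(c["R"])@np.array(X)+np.array(c["t"])
    return np.array([c["fx"]*q[0]/q[2]+c["cx"],c["fy"]*q[1]/q[2]+c["cy"]])
def line(P):
    vx,vy,x,y=cv2.fitLine(np.array(P,np.float32),cv2.DIST_L2,0,.01,.01).ravel();return (x,y),(vx,vy),np.degrees(np.arctan2(vy,vx))
E
python3 - <<'E'
from h import *
a=cv2.imread("pics/top0.png")
f1=lambda x,y:(x/5+120-.4,y/5+165-.4); f2=lambda x,y:(x/6+322-.42,y/6+195-.42)
np.set_printoptions(precision=4,suppress=True)
# ring mask
roi=a[185:222,184:222].astype(int);b,g,rr=roi[...,0],roi[...,1],roi[...,2]
for n,p in(("ringpix",f1(456,199)),("troughwood",f1(230,165)),("foot",f1(200,280)),("handle",f2(600,145)),("pin",f2(250,153))): print(n,p,a[int(round(p[1])),int(round(p[0]))])
for n,p in(("a",f1(456,199)),("b",f1(407,194)),("c",f1(362,187))): print(n,cast(p,.125))
for n,p in(("foot",f1(130,42)),("f",f1(532,97)),("f",f1(498,342)),("f",f1(95,290))): print(n,cast(p,.012))
for n,p in(("tip",f2(58,160)),("pinmid",f2(240,154)),("collarfront",f2(379,150)),("hmid",f2(575,146)),("hend",f2(750,143))): print(n,cast(p,.07))
for n,p in(("rackfoot",f2(38,38)),("",f2(438,36)),("",f2(448,275)),("",f2(42,285))): print(n,cast(p,.012))
# columns of handle & pin: sub-pixel edges
for lo,hi,name in((392,445,"handle"),(340,382,"pin")):
    P=[]
    for x in range(lo,hi,2):
        col=a[212:228,x].astype(float)
        w=np.clip((col[:,2]+col[:,0]-(230 if name=="handle" else 235)),0,60) if name=="handle" else np.clip(col[:,0]-95,0,60)
        P.append(cast((x,212+(w*np.arange(16)).sum()/w.sum()),.074)[:2])
    print(name,P[0],P[-1],line(P))
E
```

```text
ringpix (210.79999999999998, 204.4) [155 184 219]
troughwood (165.6, 197.6) [ 95 129 161]
foot (159.6, 220.6) [ 67 101 156]
handle (421.58, 218.74666666666667) [122 171 215]
pin (363.24666666666667, 220.08) [192 195 190]
a [0.5825 0.1701 0.125 ]
b [0.5847 0.1895 0.125 ]
c [0.5876 0.2073 0.125 ]
foot [0.6603 0.3255 0.012 ]
f [0.6345 0.1491 0.012 ]
f [0.5268 0.1644 0.012 ]
f [0.5513 0.3403 0.012 ]
tip [ 0.5484 -0.0754  0.07  ]
pinmid [ 0.5498 -0.1391  0.07  ]
collarfront [ 0.5508 -0.1879  0.07  ]
hmid [ 0.5515 -0.2568  0.07  ]
hend [ 0.552  -0.3185  0.07  ]
rackfoot [ 0.5951 -0.0753  0.012 ]
 [ 0.5945 -0.2231  0.012 ]
 [ 0.5065 -0.2248  0.012 ]
 [ 0.5044 -0.0754  0.012 ]
handle [ 0.5507 -0.2023] [ 0.5519 -0.3118] ((np.float32(0.5517112), np.float32(-0.25700378)), (np.float32(0.015894296), np.float32(-0.9998737)), np.float32(-89.08928))
pin [ 0.5497 -0.0932] [ 0.5509 -0.1771] ((np.float32(0.5498846), np.float32(-0.13513668)), (np.float32(0.01027812), np.float32(-0.9999472)), np.float32(-89.411095))
```

The measurements agree with each other. The trough foot is 178×109 mm, and its axis passes through all the ring centres at yaw 81.9°. The mouth is at (0.581,0.157). The rod's yaw is about 90.7°, with rod_grip near (0.552,-0.279,0.07). So I'll move above the handle, starting with part of the −74° turn.

```bash
python3 -m inch '{"translation":[[0.4,-0.4,0],[0.8,-0.8,0],[1,-1,0],[1,-1,0],[1,-1,0]],"rot":[[0,0,-0.14],[0,0,-0.28],[0,0,-0.42],[0,0,-0.5],[0,0,-0.5]],"jaw":[87,87,87,87,87]}' 20
python3 -m inch '{"translation":[[0.4,-0.4,0],[0.8,-0.8,0],[1,-1,0],[1,-1,0],[1,-1,0]],"rot":[[0,0,-0.14],[0,0,-0.28],[0,0,-0.42],[0,0,-0.5],[0,0,-0.5]],"jaw":[60,60,60,60,60]}' 20
```

```text
time: 0.6
ee_pos: [0.2637, 0.5022, 0.2328]
eef_rot: [0.385, 0.923, -0.001, -0.0]
ft_force: [-1.2, 1.4, 0.5]
width: 0.0869
time: 1.1
ee_pos: [0.3636, 0.4024, 0.2326]
eef_rot: [0.611, 0.792, -0.001, -0.001]
ft_force: [-1.0, 1.3, 0.7]
width: 0.0615
```

```bash

python3 -m inch '{"translation":[[0.4,-0.4,0],[0.8,-0.8,0],[1,-1,0],[1,-1,0]],"rot":[[0,0,-0.1],[0,0,-0.2],[0,0,-0.233],[0,0,-0.233]],"jaw":[50,50,50,50]}' 20
python3 -m inch '{"translation":[[0.4,-0.4,0],[0.8,-0.8,0],[0.884,-1,0],[0.884,-1,0]],"rot":[[0,0,0],[0,0,0],[0,0,0],[0,0,0]],"jaw":[50,50,50,50]}' 20
for i in 1 2 3 4; do python3 -m inch '{"translation":[[0,-0.45,0],[0,-0.9,0],[0,-1,0]],"rot":[[0,0,0],[0,0,0],[0,0,0]],"jaw":[50,50,50]}' 20; done
```

```text
time: 1.5
ee_pos: [0.4665, 0.2989, 0.2325]
eef_rot: [0.703, 0.711, -0.001, 0.0]
ft_force: [0.4, -0.6, -0.1]
width: 0.0504
time: 1.9
ee_pos: [0.557, 0.1952, 0.2322]
eef_rot: [0.703, 0.711, -0.001, 0.001]
ft_force: [-0.8, 0.6, 0.1]
width: 0.05
time: 2.2
ee_pos: [0.5567, 0.0919, 0.2322]
eef_rot: [0.703, 0.711, -0.002, 0.002]
ft_force: [-0.0, 0.6, -0.1]
width: 0.0496
time: 2.5
ee_pos: [0.5565, -0.0113, 0.2324]
eef_rot: [0.703, 0.712, -0.002, 0.002]
ft_force: [0.3, -0.3, 0.3]
width: 0.0501
time: 2.8
ee_pos: [0.5562, -0.1144, 0.2325]
eef_rot: [0.703, 0.711, -0.003, 0.003]
ft_force: [-0.4, -0.7, 0.1]
width: 0.0503
time: 3.1
ee_pos: [0.5559, -0.2172, 0.2324]
eef_rot: [0.703, 0.711, -0.003, 0.003]
ft_force: [-0.2, -0.1, 0.7]
width: 0.0502
```

```bash

python3 -m inch '{"translation":[[-0.04,-0.4,0],[-0.04,-0.62,0],[-0.04,-0.62,-0.4],[-0.04,-0.62,-0.8],[-0.04,-0.62,-0.8],[-0.04,-0.62,-0.8]],"rot":[[0.008,0,0],[0.008,0,0],[0.008,0,0],[0.008,0,0],[0.008,0,0],[0.008,0,0]],"jaw":[50,50,50,50,50,50]}' 20
python3 - <<'E'
from h import *
cv2.imwrite("pics/s1.png",cv2.resize(eyes.camera("scene")[130:250,80:260],None,fx=4,fy=4,interpolation=cv2.INTER_CUBIC))
s=r.read_state();print(s["ee_pos"],s["eef_rot"],s["ft_force"])
E
```

```text
time: 3.7
ee_pos: [0.5528, -0.2771, 0.1527]
eef_rot: [0.701, 0.713, -0.0, -0.0]
ft_force: [0.1, -0.1, 0.9]
width: 0.05
[ 0.55333718 -0.27801464  0.15396105] [ 7.01663955e-01  7.12507622e-01 -1.10383502e-05  7.63009771e-04] [-0.32459342 -0.21655035  1.07052329]
```

View pics/s1.png

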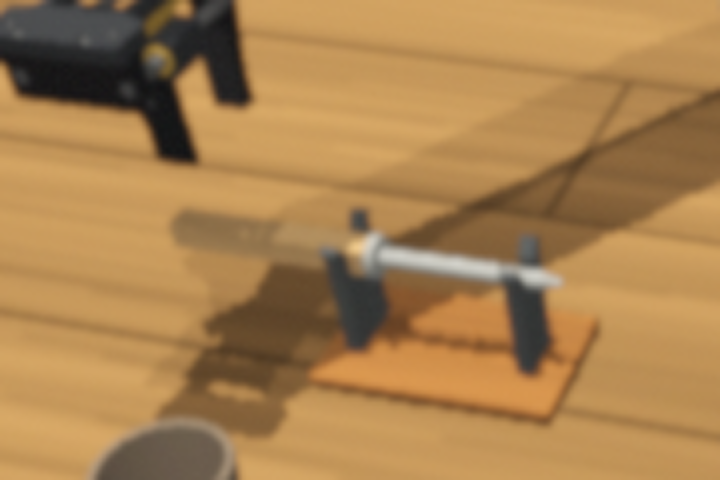

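The view shows the hand straddling the handle from above, with the rod level in both notches and the cup clear at the lower left. I'll descend and grip.

```bash

python3 -m inch '{"translation":[[-0.01,-0.01,-0.3],[-0.01,-0.01,-0.6],[-0.01,-0.01,-0.8],[-0.01,-0.01,-0.92],[-0.01,-0.01,-0.92],[-0.01,-0.01,-0.92]],"rot":[[0,0,0],[0,0,0],[0,0,0],[0,0,0],[0,0,0],[0,0,0]],"jaw":[50,50,50,50,50,50]}' 45
python3 -m inch '{"translation":[[0,0,0],[0,0,0],[0,0,0],[0,0,0],[0,0,0],[0,0,0],[0,0,0],[0,0,0]],"rot":[[0,0,0],[0,0,0],[0,0,0],[0,0,0],[0,0,0],[0,0,0],[0,0,0],[0,0,0]],"jaw":[35,25,10,10,10,10,10,10]}' 45
```

```text
time: 4.35
ee_pos: [0.5534, -0.2793, 0.0637]
eef_rot: [0.701, 0.713, 0.0, 0.002]
ft_force: [-0.1, 0.1, 0.3]
width: 0.05
time: 5.15
ee_pos: [0.5535, -0.2793, 0.0637]
eef_rot: [0.702, 0.713, 0.001, 0.002]
ft_force: [-0.1, 0.3, 0.5]
width: 0.0174
```

```bash

python3 -m inch '{"translation":[[0,0,0.1],[0,0,0.25],[0,0,0.45],[0,0,0.7],[0,0,0.9],[0,0,1],[0,0,1]],"rot":[[0,0,0],[0,0,0],[0,0,0],[0,0,0],[0,0,0],[0,0,0],[0,0,0]],"jaw":[10,10,10,10,10,10,10]}' 45
python3 -m inch '{"translation":[[0,0.2,0],[0,0.5,0],[0,0.8,0],[0,1,0],[0,1,0]],"rot":[[0,0,-0.03],[0,0,-0.08],[0,0,-0.12],[0,0,-0.15],[0,0,-0.15]],"jaw":[10,10,10,10,10]}' 45
python3 -m inch '{"translation":[[0,0.2,0],[0,0.5,0],[0,0.8,0],[0,1,0],[0,1,0],[0,1,0],[0,1,0]],"rot":[[0,0,0],[0,0,0],[0,0,0],[0,0,0],[0,0,0],[0,0,0],[0,0,0]],"jaw":[10,10,10,10,10,10,10]}' 45
python3 - <<'E'
from h import *
s=r.read_state();print(s["time"],s["ee_pos"],s["eef_rot"],s["ft_force"],s["torque"],s["width"])
R=__import__("scipy.spatial.transform",fromlist=["Rotation"]).Rotation.from_quat(s["eef_rot"]).as_matrix();print(R)
cv2.imwrite("pics/t2.png",eyes.camera("top"));cv2.imwrite("pics/s2.png",eyes.camera("scene"))
a=cv2.imread("pics/t2.png")[165:245,160:320];b=cv2.imread("pics/s2.png")[140:290,150:430]
cv2.imwrite("pics/v2.png",np.vstack([cv2.resize(a,(560,280),interpolation=cv2.INTER_CUBIC),cv2.resize(b,(560,300),interpolation=cv2.INTER_CUBIC)]))
E
```

```text
time: 5.85
ee_pos: [0.5542, -0.2798, 0.1657]
eef_rot: [0.702, 0.713, 0.001, 0.003]
ft_force: [-0.0, -0.8, -1.1]
width: 0.0171
time: 6.35
ee_pos: [0.5543, -0.1758, 0.1645]
eef_rot: [0.754, 0.657, 0.001, 0.002]
ft_force: [0.2, 0.5, -1.1]
width: 0.0179
time: 7.05
ee_pos: [0.554, -0.0775, 0.1643]
eef_rot: [0.755, 0.656, 0.001, 0.002]
ft_force: [0.7, -0.1, -1.0]
width: 0.0173
7.05 [ 0.55400647 -0.07750892  0.16428641] [7.54587629e-01 6.56195843e-01 5.56592494e-04 2.05318696e-03] [ 0.74438862 -0.13458017 -1.0430431 ] [-0.19888757  0.08920541 -0.02320864] 0.01732164189777279
[[ 0.13881341  0.99031225  0.00353458]
 [ 0.99031682 -0.1388056  -0.00236815]
 [-0.00185459  0.00382909 -0.99999095]]
```

View pics/v2.png

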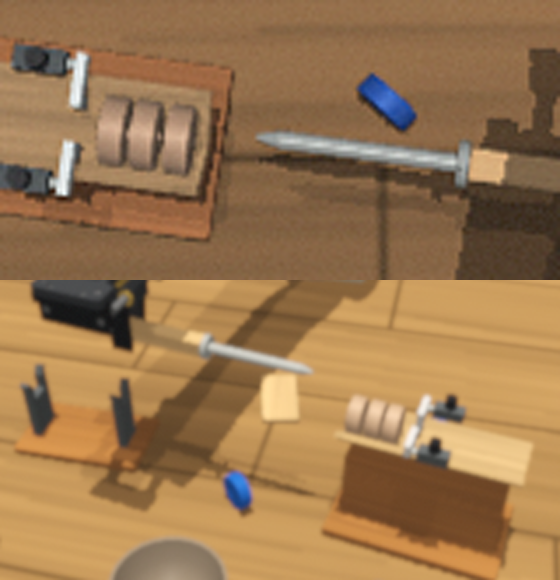

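The top view shows the tip at crop (258,137), aligned with the hole axis, and the collar front at (458,163). The scene view shows the rod held level, with the tip at (311,371). I'll triangulate the tip and compare its line with the rings.

```bash
cat > tri.py <<'E'
from h import *
def tri(pt,ps):
    P=[]
    for n in("top","scene"):
        c=eyes.calibration(n);K=np.array([[c["fx"],0,c["cx"]],[0,c["fy"],c["cy"]],[0,0,1]])
        P.append(K@np.c_[c["R"],c["t"]])
    X=cv2.triangulatePoints(P[0],P[1],np.array(pt,float),np.array(ps,float)).ravel();return X[:3]/X[3]
E
python3 - <<'E'
from tri import *
np.set_printoptions(precision=4,suppress=True)
f=lambda x,y:((x+.5)/3.5+160-.5,(y+.5)/3.5+165-.5); g=lambda x,y:((x+.5)/2+150-.5,(y-280+.5)/2+140-.5)
tcp=np.array([.5540,-.0775,.1706]);u=np.array([.1388,.9903,-.0019])
print("pred tip",tcp+.202*u, "tri tip",tri(f(257,137),g(311,371)))
print("pred collar",tcp+.092*u,"tri collar",tri(f(458,163),g(208,345)))
a=cv2.imread("pics/t2.png")
P=[]
for x in range(238,289,2):
    col=a[196:218,x].astype(float);w=np.clip(col[:,0]-110,0,60);P.append(cast((x,196+(w*np.arange(22)).sum()/w.sum()),.1735)[:2])
(p,v,an)=line(P);print("pin line",p,v,"x at y=.1:",p[0]+(0.1-p[1])*v[0]/v[1],"tcp x at y=.1",.5540+.1775*.1402)
for x in range(192,216,3):
    col=a[185:222,x].astype(float);w=(col[:,0]>115)&(col[:,2]>170);i=np.where(w)[0]
    if len(i):
        c=cast((x,185+(i.min()+i.max())/2),.125);print(x,len(i),c,"axis via tcp",.5540+(c[1]+.0775)*.1402)
# ring heights in scene: top rim centre of rings
s0=[tri(f(*p),g(*q)) for p,q in(((178,139),(392,422)),((113,132),(357,414)))];print(s0)
E
```

```text
pred tip [0.582  0.1225 0.1702] tri tip [0.5806 0.1223 0.1688]
pred collar [0.5668 0.0136 0.1704] tri collar [0.5653 0.0131 0.1711]
pin line (np.float32(0.57409364), np.float32(0.06583597)) (np.float32(0.1095689), np.float32(0.9939792)) x at y=.1: 0.57785964 tcp x at y=.1 0.5788855
192 11 [0.5896 0.2073 0.125 ] axis via tcp 0.5939291631915029
198 9 [0.5875 0.1954 0.125 ] axis via tcp 0.5922641486953398
201 10 [0.5864 0.1895 0.125 ] axis via tcp 0.5914315041323205
207 7 [0.5834 0.1776 0.125 ] axis via tcp 0.5897663151619312
210 11 [0.5833 0.1717 0.125 ] axis via tcp 0.5889330210022902
213 5 [0.5872 0.1657 0.125 ] axis via tcp 0.5880976999633761
[array([0.5818, 0.1835, 0.1172]), array([0.5888, 0.1931, 0.1375])]
```

Camera and arm agree to about 1.3 mm in x. I'll shift x by −5 mm and lower the rod to the hole-axis height (TCP z 0.1187), still in front of the mouth, then check.

```bash

python3 -m inch '{"translation":[[-0.02,0,-0.1],[-0.05,0,-0.25],[-0.05,0,-0.4],[-0.05,0,-0.456],[-0.05,0,-0.456],[-0.05,0,-0.456]],"rot":[[0,0,0],[0,0,0],[0,0,0],[0,0,0],[0,0,0],[0,0,0]],"jaw":[10,10,10,10,10,10]}' 45
python3 - <<'E'
from tri import *
s=r.read_state();print(s["time"],s["ee_pos"],s["eef_rot"],s["ft_force"],s["torque"])
t=eyes.camera("top");sc=eyes.camera("scene");cv2.imwrite("pics/t3.png",t);cv2.imwrite("pics/s3.png",sc)
cv2.imwrite("pics/v3.png",np.vstack([cv2.resize(t[175:230,170:310],(700,275),interpolation=cv2.INTER_CUBIC),cv2.resize(sc[165:225,220:360],(700,300),interpolation=cv2.INTER_CUBIC)]))
P=[]
for x in range(238,285,2):
    col=t[192:222,x].astype(float);w=np.clip(col[:,0]-110,0,60);P.append(cast((x,192+(w*np.arange(30)).sum()/w.sum()),.128)[:2])
(p,v,an)=line(P);print("pin line",p,v,[(y,p[0]+(y-p[1])*v[0]/v[1]) for y in(.1225,.1701,.2073)])
E
```

```text
time: 7.75
ee_pos: [0.5493, -0.0775, 0.119]
eef_rot: [0.755, 0.656, 0.001, 0.002]
ft_force: [-0.2, -0.6, -1.3]
width: 0.0174
7.75 [ 0.5493283  -0.07746168  0.1190084 ] [7.54685325e-01 6.56082987e-01 7.09920096e-04 2.16111126e-03] [-0.20383494 -0.59083932 -1.28269288] [-0.22138116  0.0236822   0.02063469]
pin line (np.float32(0.57349885), np.float32(0.070436284)) (np.float32(0.012260682), np.float32(0.99992484)) [(0.1225, np.float32(0.5741372)), (0.1701, np.float32(0.57472086)), (0.2073, np.float32(0.575177))]
```

View pics/v3.png

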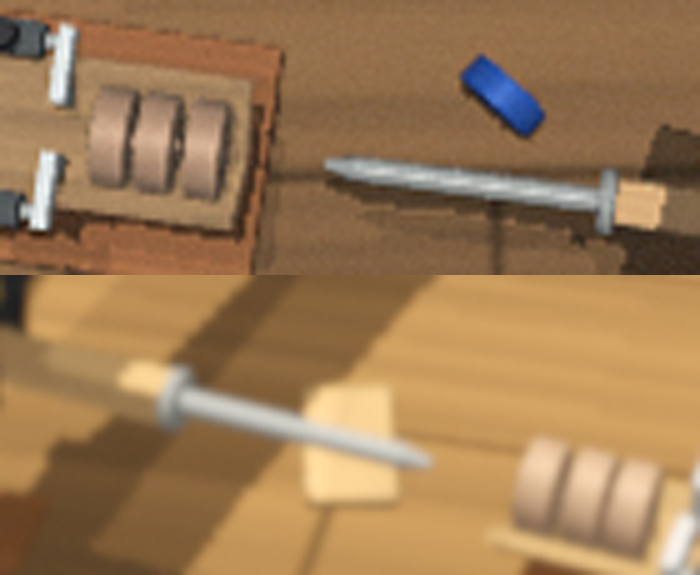

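In the top view the pin line, extended, passes through the centres of ring a (206,149) and ring c (113,137) to within a crop pixel. The blue ring at (503,95) stays clear. For the height, I'll compare the predicted and seen upper edges in the scene view.

```bash
python3 - <<'E'
from tri import *
np.set_printoptions(precision=1,suppress=True)
k=lambda p:((np.array(p)-[220,165]+.5)*5-.5+[0,275])
u=np.array([.1388,.9903,-.002]);n=np.array([.9903,-.1388,0]);z=np.array([0,0,1.])
g=np.array([.5493,-.0775,.1253])-[.0013,0,0]
print("pred tip",k(proj(g+.202*u,"scene")),"seen 430,463; collar pred",k(proj(g+.092*u,"scene")),"seen 178,398")
for nm,d in(("a",.0133),("c",.0508)):
    C=np.array([.5807+.1415*d,.1568+.99*d,.125])
    th=np.radians(np.arange(0,360,5))
    Q=np.array([[k(proj(C+e*.007*u+.02*(np.cos(t)*n+np.sin(t)*z),"scene")) for t in th] for e in(-1,1)])
    print(nm,"centre",k(proj(C,"scene")),"topmost rows",Q[0][Q[0][:,1].argmin()],Q[1][Q[1][:,1].argmin()])
im=cv2.imread("pics/s3.png")
for x in(326,328,330,345,347): print(x,im[188:204,x,0])
E
```

```text
pred tip [430.1 459.1] seen 430,463; collar pred [182.9 397.7] seen 178,398
a centre [544.1 486.9] topmost rows [538.6 433.7] [572.7 441.9]
c centre [636.1 509.8] topmost rows [630.6 455.9] [665.7 464.3]
326 [ 95  96  99  98  97  95  94  94  95 107 126 143 156 167 173 172]
328 [ 93  95  97  98  97  96  96  95 101 123 147 160 167 173 175 177]
330 [ 93  94  98  99  98  97  96  95  98 112 136 153 162 167 170 169]
345 [ 96  94  94  94  94  95  98  98  95  95  93  94  96 108 128 147]
347 [ 96  95  93  93  94  94  97  97  97  95  93  93  96 110 133 154]
```

The seen edges of the ring and the tip are offset equally, by about 4 crop px, so the heights match. Inserting now along (0.139, 0.990).

```bash

python3 -m inch '{"translation":[[0.014,0.1,0],[0.028,0.2,0],[0.042,0.3,0],[0.049,0.35,0],[0.049,0.35,0],[0.049,0.35,0]],"rot":[[0,0,0],[0,0,0],[0,0,0],[0,0,0],[0,0,0],[0,0,0]],"jaw":[10,10,10,10,10,10]}' 45
python3 -m inch '{"translation":[[0.003,0.02,0],[0.006,0.04,0],[0.009,0.06,0],[0.011,0.08,0],[0.014,0.1,0],[0.017,0.12,0],[0.02,0.14,0],[0.022,0.16,0],[0.022,0.16,0]],"rot":[[0,0,0],[0,0,0],[0,0,0],[0,0,0],[0,0,0],[0,0,0],[0,0,0],[0,0,0],[0,0,0]],"jaw":[10,10,10,10,10,10,10,10,10]}' 45
```

```text
time: 8.45
ee_pos: [0.5544, -0.0424, 0.1194]
eef_rot: [0.755, 0.656, 0.001, 0.002]
ft_force: [0.7, -0.9, -1.0]
width: 0.018
time: 9.35
ee_pos: [0.5567, -0.026, 0.1194]
eef_rot: [0.754, 0.656, 0.001, 0.002]
ft_force: [-0.7, -0.5, -1.4]
width: 0.0176
```

```bash

python3 -m inch '{"translation":[[0.004,0.03,-0.003],[0.008,0.06,-0.005],[0.013,0.09,-0.005],[0.017,0.12,-0.005],[0.021,0.15,-0.005],[0.025,0.18,-0.005],[0.029,0.21,-0.005],[0.034,0.24,-0.005],[0.034,0.24,-0.005]],"rot":[[0,0,0],[0,0,0],[0,0,0],[0,0,0],[0,0,0],[0,0,0],[0,0,0],[0,0,0],[0,0,0]],"jaw":[10,10,10,10,10,10,10,10,10]}' 45
python3 -m inch '{"translation":[[0.004,0.03,0],[0.008,0.06,0],[0.013,0.09,0],[0.017,0.12,0],[0.021,0.15,0],[0.025,0.18,0],[0.029,0.21,0],[0.034,0.24,0],[0.034,0.24,0]],"rot":[[0,0,0],[0,0,0],[0,0,0],[0,0,0],[0,0,0],[0,0,0],[0,0,0],[0,0,0],[0,0,0]],"jaw":[10,10,10,10,10,10,10,10,10]}' 45
python3 - <<'E'
from tri import *
s=r.read_state();print(s["ee_pos"],s["eef_rot"],s["ft_force"],s["torque"])
t=eyes.camera("top");sc=eyes.camera("scene");cv2.imwrite("pics/t4.png",t);cv2.imwrite("pics/s4.png",sc)
cv2.imwrite("pics/v4.png",np.vstack([cv2.resize(t[175:230,150:290],(700,275),interpolation=cv2.INTER_CUBIC),cv2.resize(sc[175:235,260:400],(700,300),interpolation=cv2.INTER_CUBIC)]))
E
```

```text
time: 10.25
ee_pos: [0.5601, -0.0015, 0.1188]
eef_rot: [0.754, 0.657, 0.001, 0.002]
ft_force: [0.6, 0.5, -0.3]
width: 0.0175
time: 11.15
ee_pos: [0.5636, 0.0232, 0.1188]
eef_rot: [0.754, 0.657, 0.001, 0.002]
ft_force: [0.4, 0.7, -0.8]
width: 0.0174
[0.56358529 0.02316453 0.11881035] [0.75397631 0.65689686 0.00111858 0.00223324] [ 0.40676039  0.6917964  -0.80798292] [-0.19089969  0.10164136  0.03934044]
```

View pics/v4.png

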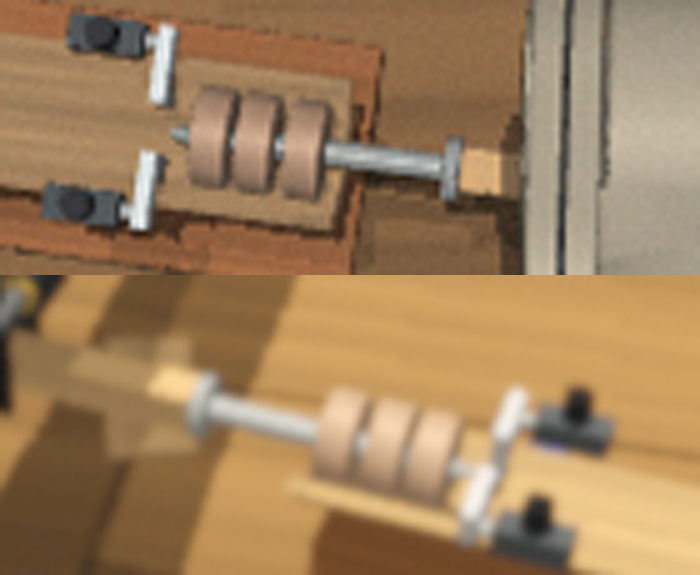

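All three rings are threaded. The tip shows past ring c at crop (180,133), between the prongs, and the collar at (450,168) is about 47 mm short of ring a. Side forces are under 1 N. I'll close up now and then feel for contact.

```bash

python3 -m inch '{"translation":[[0.006,0.04,0],[0.011,0.08,0],[0.017,0.12,0],[0.022,0.16,0],[0.028,0.2,0],[0.034,0.24,0],[0.039,0.28,0],[0.045,0.32,0],[0.05,0.36,0],[0.055,0.39,0],[0.055,0.39,0]],"rot":[[0,0,0],[0,0,0],[0,0,0],[0,0,0],[0,0,0],[0,0,0],[0,0,0],[0,0,0],[0,0,0],[0,0,0],[0,0,0]],"jaw":[10,10,10,10,10,10,10,10,10,10,10]}' 45
for i in 1 2 3; do python3 -m inch '{"translation":[[0.002,0.01,0],[0.003,0.02,0],[0.004,0.03,0],[0.006,0.04,0],[0.006,0.04,0]],"rot":[[0,0,0],[0,0,0],[0,0,0],[0,0,0],[0,0,0]],"jaw":[10,10,10,10,10]}' 45; done
```

```text
time: 12.35
ee_pos: [0.5691, 0.0622, 0.1188]
eef_rot: [0.754, 0.657, 0.001, 0.002]
ft_force: [-0.7, -0.4, -1.6]
width: 0.0176
time: 12.85
ee_pos: [0.5697, 0.0663, 0.1188]
eef_rot: [0.754, 0.657, 0.001, 0.002]
ft_force: [0.0, 0.6, -1.0]
width: 0.0175
time: 13.35
ee_pos: [0.5703, 0.0706, 0.1188]
eef_rot: [0.754, 0.657, 0.001, 0.002]
ft_force: [-0.1, 0.2, -1.5]
width: 0.0173
time: 13.85
ee_pos: [0.5709, 0.0748, 0.1188]
eef_rot: [0.754, 0.657, 0.001, 0.002]
ft_force: [-0.6, 0.6, -1.3]
width: 0.0177
```

```bash

for i in 1 2 3; do python3 -m inch '{"translation":[[0.001,0.01,0],[0.003,0.02,0],[0.003,0.02,0]],"rot":[[0,0,0],[0,0,0],[0,0,0]],"jaw":[10,10,10]}' 45 | grep -E 'pos|force'; done
```

```text
ee_pos: [0.5712, 0.0769, 0.1188]
ft_force: [0.6, 0.0, -1.6]
ee_pos: [0.5715, 0.0792, 0.1188]
ft_force: [-0.4, 1.0, -1.5]
ee_pos: [0.5719, 0.0813, 0.1187]
ft_force: [-0.6, 0.7, -1.4]
```

```bash

for i in 1 2 3; do python3 -m inch '{"translation":[[0.001,0.005,0],[0.001,0.01,0],[0.001,0.01,0]],"rot":[[0,0,0],[0,0,0],[0,0,0]],"jaw":[10,10,10]}' 45 | grep -E 'pos|force'; done
python3 - <<'E'
from tri import *
t=eyes.camera("top")
cv2.imwrite("pics/v5.png",cv2.resize(t[175:230,150:290],(700,275),interpolation=cv2.INTER_CUBIC))
E
```

```text
ee_pos: [0.572, 0.0824, 0.1187]
ft_force: [0.7, -0.6, -1.5]
ee_pos: [0.5721, 0.0835, 0.1187]
ft_force: [0.5, -0.7, -1.3]
ee_pos: [0.5723, 0.0846, 0.1188]
ft_force: [0.4, 0.5, -1.4]
```

View pics/v5.png

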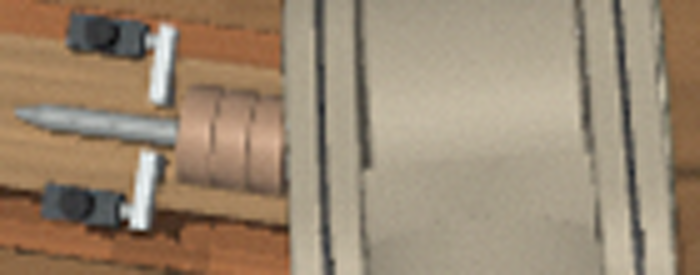

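The rings are now closed up together and pushed by the collar. Ring c's face is at crop x≈178, a few mm short of the fork at ≈163. Forces are still within noise, so I'll go on in 1 mm steps.

```bash

for i in 1 2 3; do python3 -m inch '{"translation":[[0.001,0.005,0],[0.001,0.01,0],[0.001,0.01,0]],"rot":[[0,0,0],[0,0,0],[0,0,0]],"jaw":[10,10,10]}' 45 | grep -E 'pos|force'; done
```

```text
ee_pos: [0.5724, 0.0857, 0.1188]
ft_force: [0.1, -0.7, -1.5]
ee_pos: [0.5725, 0.0868, 0.1188]
ft_force: [0.2, -0.3, -1.7]
ee_pos: [0.5726, 0.0879, 0.1188]
ft_force: [0.5, -0.7, -0.9]
```

```bash

for i in 1 2; do python3 -m inch '{"translation":[[0.001,0.005,0],[0.001,0.01,0],[0.001,0.01,0]],"rot":[[0,0,0],[0,0,0],[0,0,0]],"jaw":[10,10,10]}' 45 | grep -E 'pos|force'; done
```

```text
ee_pos: [0.5728, 0.0891, 0.1188]
ft_force: [0.2, -0.4, -1.8]
ee_pos: [0.5729, 0.0902, 0.1188]
ft_force: [1.1, -0.4, -0.9]
```

```bash

for i in 1 2; do python3 -m inch '{"translation":[[0.001,0.005,0],[0.001,0.01,0],[0.001,0.01,0]],"rot":[[0,0,0],[0,0,0],[0,0,0]],"jaw":[10,10,10]}' 45 | grep -E 'pos|force'; done
```

```text
ee_pos: [0.573, 0.0913, 0.1188]
ft_force: [-0.1, -0.4, -0.9]
ee_pos: [0.5731, 0.0924, 0.1188]
ft_force: [0.9, -0.8, -1.7]
```

```bash

for i in 1 2; do python3 -m inch '{"translation":[[0.001,0.005,0],[0.001,0.01,0],[0.001,0.01,0]],"rot":[[0,0,0],[0,0,0],[0,0,0]],"jaw":[10,10,10]}' 45 | grep -E 'pos|force'; done
```

```text
ee_pos: [0.5731, 0.0927, 0.1187]
ft_force: [0.2, -5.3, -0.7]
ee_pos: [0.5732, 0.0931, 0.1187]
ft_force: [-0.2, -6.5, -0.8]
```

Contact: 5.3, then 6.5 N. One more millimetre, held for half a second.

```bash

python3 -m inch '{"translation":[[0.001,0.01,0],[0.001,0.01,0],[0.001,0.01,0]],"rot":[[0,0,0],[0,0,0],[0,0,0]],"jaw":[10,10,10]}' 45 | grep -E 'pos|force'
python3 - <<'E'
from h import *
for i in range(3):
    s=r.read_state();print(s["time"],s["ee_pos"],s["ft_force"],s["torque"],s["width"]);eyes.camera("top")
E
```

```text
ee_pos: [0.5732, 0.0931, 0.1186]
ft_force: [-0.7, -5.7, 0.2]
18.7 [0.57316804 0.093126   0.11863479] [-0.67850749 -5.72699738  0.21246792] [-1.53573662  0.342352    0.00283471] 0.01793764220076452
18.75 [0.5731553  0.0930997  0.11862722] [-1.9143396  -7.10391085 -0.89715067] [-1.54105179  0.36413359  0.01317349] 0.01763585187119399
18.8 [0.57312655 0.09313962 0.11859417] [-1.3658703  -7.01540509 -0.52679284] [-1.52513899  0.32892565 -0.00623867] 0.017276674423058025
```

```bash

python3 -m inch '{"translation":[[0.002,0.013,0],[0.002,0.015,0],[0.002,0.015,0],[0.002,0.015,0]],"rot":[[0,0,0],[0,0,0],[0,0,0],[0,0,0]],"jaw":[10,10,10,10]}' 45 | grep -E 'pos|force'
python3 - <<'E'
from h import *
for i in range(3):
    s=r.read_state();print(s["time"],s["ee_pos"],s["ft_force"],s["width"]);eyes.camera("top")
E
```

```text
ee_pos: [0.5731, 0.0932, 0.1185]
ft_force: [-1.6, -8.2, 0.2]
19.25 [0.57313037 0.09323239 0.1185359 ] [-1.56313782 -8.15225654  0.16231247] 0.017695080065306
19.3 [0.57317114 0.09321914 0.1185463 ] [-2.08390988 -8.45251095  0.37806405] 0.0176225377659019
19.35 [0.57315294 0.09326994 0.11854858] [-1.83440063 -6.81957149  0.82682156] 0.017544650344748256
```

```bash

python3 -m inch '{"translation":[[0.003,0.019,0],[0.003,0.019,0],[0.003,0.019,0],[0.003,0.019,0]],"rot":[[0,0,0],[0,0,0],[0,0,0],[0,0,0]],"jaw":[10,10,10,10]}' 45 | grep -E 'pos|force'
python3 - <<'E'
from h import *
for i in range(4):
    s=r.read_state();print(s["time"],s["ee_pos"],s["ft_force"],s["torque"]);cv2.imwrite("pics/t6.png",eyes.camera("top"))
cv2.imwrite("pics/v6.png",np.vstack([cv2.resize(cv2.imread("pics/t6.png")[175:230,150:290],(700,275),interpolation=cv2.INTER_CUBIC),cv2.resize(eyes.camera("scene")[175:235,260:400],(700,300),interpolation=cv2.INTER_CUBIC)]))
E
```

```text
ee_pos: [0.5732, 0.0935, 0.1185]
ft_force: [-1.8, -8.7, 1.6]
19.8 [0.57319282 0.0935191  0.11849508] [-1.84372192 -8.66846945  1.63742586] [-1.90870732  0.56307304  0.08426797]
19.85 [0.57316094 0.09350132 0.11847583] [-0.75540095 -8.20765858  0.95292787] [-1.91551288  0.58458184  0.05411423]
19.9 [0.5731645  0.09351809 0.11847804] [-3.01639803 -8.88218811  1.20771086] [-1.91230156  0.5447078   0.11002343]
19.95 [0.57320898 0.09351027 0.11851715] [-2.53009247 -8.43073708  1.78763887] [-1.85033522  0.59333763  0.01069292]
```

View pics/v6.png

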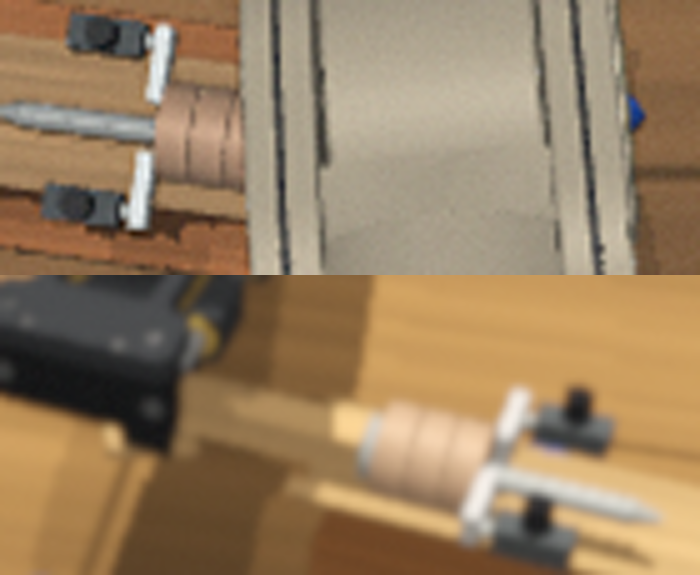

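The rings are tight between the collar and the prongs, with no visible gaps, and the pin passes between the prongs. The push has held at about 8.7 N along the axis. Next I'll ease off about 1.5 mm relative to the held target, just unloading the fork, and lift slowly.

```bash

python3 -m inch '{"translation":[[-0.001,-0.006,0],[-0.001,-0.01,0],[-0.001,-0.01,0]],"rot":[[0,0,0],[0,0,0],[0,0,0]],"jaw":[10,10,10]}' 45 | grep -E 'pos|force'
python3 -m inch '{"translation":[[0,0,0.01],[0,0,0.02],[0,0,0.03],[0,0,0.04],[0,0,0.05],[0,0,0.06],[0,0,0.06]],"rot":[[0,0,0],[0,0,0],[0,0,0],[0,0,0],[0,0,0],[0,0,0],[0,0,0]],"jaw":[10,10,10,10,10,10,10]}' 45 | grep -E 'pos|force|rot'
```

```text
ee_pos: [0.5731, 0.0929, 0.1185]
ft_force: [-1.0, -1.2, -1.2]
ee_pos: [0.5729, 0.0921, 0.1244]
eef_rot: [0.755, 0.656, -0.002, 0.003]
ft_force: [-1.0, -6.4, -4.6]
```

The axial force has risen to 6 N while lifting, so the rings seem to be wedging on the fork. I'll back off 1.5 mm before going on.

```bash

python3 -m inch '{"translation":[[-0.001,-0.008,0],[-0.002,-0.015,0],[-0.002,-0.015,0]],"rot":[[0,0,0],[0,0,0],[0,0,0]],"jaw":[10,10,10]}' 45 | grep -E 'pos|force'
python3 - <<'E'
from h import *
for i in range(3):
    s=r.read_state();print(s["ee_pos"],s["eef_rot"],s["ft_force"],s["torque"]);t=eyes.camera("top");sc=eyes.camera("scene")
cv2.imwrite("pics/v7.png",np.vstack([cv2.resize(t[175:230,150:290],(700,275),interpolation=cv2.INTER_CUBIC),cv2.resize(sc[175:235,260:400],(700,300),interpolation=cv2.INTER_CUBIC)]))
E
```

```text
ee_pos: [0.5727, 0.0909, 0.1244]
ft_force: [-1.4, -3.2, -3.8]
[0.57268223 0.09087184 0.12444906] [ 0.75464955  0.65611788 -0.00138664  0.00338495] [-1.39539696 -3.21475531 -3.76929983] [-1.07576567  0.19582788 -0.0168457 ]
[0.57267331 0.09087589 0.12442267] [ 0.7546306   0.65613934 -0.00145255  0.00342292] [-0.17700288 -2.64135275 -3.9274878 ] [-1.03216928  0.18177371  0.02174272]
[0.57267543 0.09081341 0.12441558] [ 0.75464617  0.65612122 -0.00148149  0.00345019] [-1.60588095 -2.85054235 -2.25235415] [-0.94726573  0.20935931  0.02565787]
```

```bash

python3 -m inch '{"translation":[[-0.001,-0.005,0],[-0.002,-0.01,0],[-0.002,-0.012,0],[-0.002,-0.012,0]],"rot":[[0.007,-0.001,0],[0.007,-0.001,0],[0.007,-0.001,0],[0.007,-0.001,0]],"jaw":[10,10,10,10]}' 45 | grep -E 'pos|force'
python3 -m inch '{"translation":[[0,0,0.01],[0,0,0.02],[0,0,0.03],[0,0,0.04],[0,0,0.05],[0,0,0.06],[0,0,0.06]],"rot":[[0.008,-0.001,0],[0.016,-0.002,0],[0.024,-0.003,0],[0.032,-0.004,0],[0.04,-0.006,0],[0.05,-0.007,0],[0.05,-0.007,0]],"jaw":[10,10,10,10,10,10,10]}' 45 | grep -E 'pos|force|rot'
python3 - <<'E'
from h import *
for i in range(3):
    s=r.read_state();print(s["ee_pos"],s["ft_force"],s["torque"]);t=eyes.camera("top");sc=eyes.camera("scene")
cv2.imwrite("pics/v8.png",np.vstack([cv2.resize(t[175:230,150:290],(700,275),interpolation=cv2.INTER_CUBIC),cv2.resize(sc[175:235,260:400],(700,300),interpolation=cv2.INTER_CUBIC)]))
E
```

```text
ee_pos: [0.5726, 0.0899, 0.1246]
ft_force: [-0.3, -0.4, -1.6]
ee_pos: [0.5727, 0.0895, 0.1308]
eef_rot: [0.755, 0.656, 0.022, -0.016]
ft_force: [0.3, -0.5, -2.0]
[0.57270651 0.08954378 0.13079239] [ 0.2709662  -0.47719162 -2.00922533] [-0.36799738  0.11895365 -0.02485301]
[0.57262838 0.08988511 0.13062448] [-0.07038907  0.90946978 -2.06136389] [-0.3822624   0.13729424 -0.13645257]
[0.57256161 0.09007903 0.13051415] [-0.64138513  0.11953721 -3.04860747] [-0.40505936  0.08503907  0.03549092]
```

The axial force is gone, and z now shows about the weight of the rod and three rings. I'll lift on out.

```bash

python3 -m inch '{"translation":[[0,0,0.02],[0,0,0.06],[0,0,0.12],[0,0,0.2],[0,0,0.3],[0,0,0.42],[0,0,0.56],[0,0,0.7],[0,0,0.82],[0,0,0.9],[0,0,0.94],[0,0,0.94]],"rot":[[0,0,0],[0,0,0],[0,0,0],[0,0,0],[0,0,0],[0,0,0],[0,0,0],[0,0,0],[0,0,0],[0,0,0],[0,0,0],[0,0,0]],"jaw":[10,10,10,10,10,10,10,10,10,10,10,10]}' 45
python3 - <<'E'
from h import *
t=eyes.camera("top");sc=eyes.camera("scene")
cv2.imwrite("pics/v9.png",np.vstack([cv2.resize(t[165:235,130:310],(720,280),interpolation=cv2.INTER_CUBIC),cv2.resize(sc[120:225,240:420],(540,315),interpolation=cv2.INTER_CUBIC)[:,:].copy() if 0 else cv2.copyMakeBorder(cv2.resize(sc[120:225,240:420],(540,315),interpolation=cv2.INTER_CUBIC),0,0,0,180,0)]))
E
```

```text
time: 24.25
ee_pos: [0.5727, 0.0901, 0.2249]
eef_rot: [0.754, 0.656, 0.022, -0.016]
ft_force: [-0.6, 0.3, -2.2]
width: 0.0175
```

View pics/v9.png

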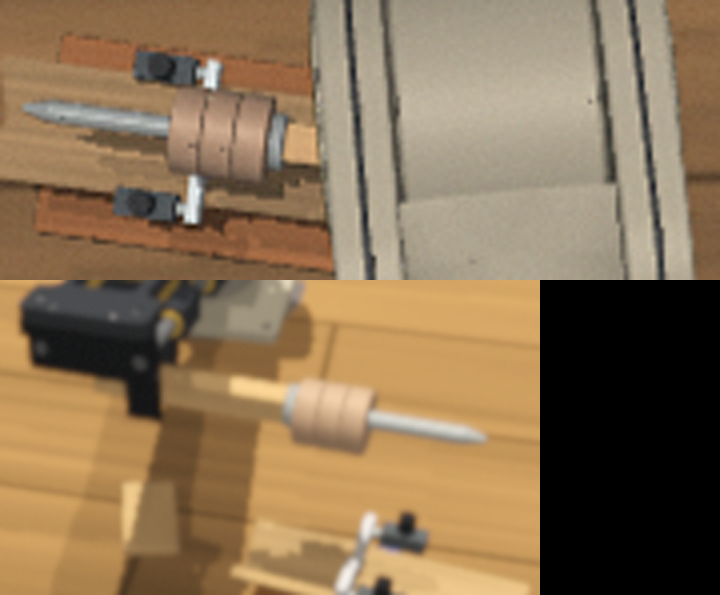

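The top and scene views both show all three rings on the rod, flush against the collar: collar at (277,140), rings from 170 to 272. The trough is empty. I'll move gently back over the rack, keeping the tip 3° up and turning the yaw back by 9°.

```bash

python3 -m inch '{"translation":[[-0.002,-0.04,0],[-0.007,-0.13,0],[-0.014,-0.27,0],[-0.021,-0.42,0],[-0.03,-0.57,0],[-0.037,-0.72,0],[-0.043,-0.84,0],[-0.048,-0.92,0],[-0.048,-0.92,0]],"rot":[[0,0,0.005],[0,0,0.012],[0,0,0.025],[0,0,0.04],[0,0,0.055],[0,0,0.065],[0,0,0.07],[0,0,0.075],[0,0,0.075]],"jaw":[10,10,10,10,10,10,10,10,10]}' 45 | grep -E 'pos|rot'
python3 -m inch '{"translation":[[-0.002,-0.04,0],[-0.007,-0.13,0],[-0.014,-0.27,0],[-0.021,-0.42,0],[-0.03,-0.57,0],[-0.037,-0.72,0],[-0.043,-0.84,0],[-0.048,-0.92,0],[-0.048,-0.92,0]],"rot":[[0,0,0.005],[0,0,0.012],[0,0,0.025],[0,0,0.04],[0,0,0.055],[0,0,0.065],[0,0,0.07],[0,0,0.075],[0,0,0.075]],"jaw":[10,10,10,10,10,10,10,10,10]}' 45 | grep -E 'pos|rot'
for i in 1 2; do python3 -m inch '{"translation":[[-0.002,-0.04,0],[-0.007,-0.13,0],[-0.014,-0.27,0],[-0.021,-0.42,0],[-0.03,-0.57,0],[-0.037,-0.72,0],[-0.043,-0.84,0],[-0.048,-0.92,0],[-0.048,-0.92,0]],"rot":[[0,0,0],[0,0,0],[0,0,0],[0,0,0],[0,0,0],[0,0,0],[0,0,0],[0,0,0],[0,0,0]],"jaw":[10,10,10,10,10,10,10,10,10]}' 45 | grep -E 'pos|rot|time'; done
python3 - <<'E'
from h import *
from scipy.spatial.transform import Rotation as Ro
s=r.read_state();R=Ro.from_quat(s["eef_rot"]).as_matrix();print(s["ee_pos"],s["ft_force"])
print("rod dir",R[:,0],"yaw",np.degrees(np.arctan2(R[1,0],R[0,0])),"tool z",R[:,2])
T=Ro.from_quat([.702,.713,0,0]).as_matrix()  # level, original grasp yaw
print("rot units",Ro.from_matrix(T@R.T).as_rotvec(degrees=True)/60, "shift units",(np.array([.5535,-.2793,.0637])-s["ee_pos"])*10)
E
```

```text
ee_pos: [0.5674, -0.0034, 0.224]
eef_rot: [0.729, 0.684, 0.02, -0.017]
ee_pos: [0.5625, -0.0967, 0.2241]
eef_rot: [0.702, 0.712, 0.02, -0.018]
time: 27.05
ee_pos: [0.5573, -0.1903, 0.2241]
eef_rot: [0.702, 0.711, 0.019, -0.018]
time: 27.95
ee_pos: [0.552, -0.2838, 0.224]
eef_rot: [0.703, 0.711, 0.019, -0.018]
[ 0.55204436 -0.28380423  0.22397089] [-0.96913705 -0.04820334 -1.53283305]
rod dir [-0.01088255  0.99860786  0.05161314] yaw 90.62436861651106 tool z [ 0.00177887  0.05163545 -0.99866442]
rot units [-0.0493341   0.00158326  0.00449726] shift units [ 0.01455643  0.04504229 -1.60270894]
```

```bash

python3 -m inch '{"translation":[[0.005,0.01,-0.03],[0.01,0.02,-0.09],[0.015,0.03,-0.18],[0.015,0.045,-0.3],[0.015,0.045,-0.44],[0.015,0.045,-0.58],[0.015,0.045,-0.7],[0.015,0.045,-0.8],[0.015,0.045,-0.86],[0.015,0.045,-0.9],[0.015,0.045,-0.9],[0.015,0.045,-0.9]],"rot":[[-0.005,0,0],[-0.01,0,0.002],[-0.015,0,0.004],[-0.02,0,0.004],[-0.025,0.001,0.004],[-0.03,0.001,0.004],[-0.035,0.001,0.004],[-0.04,0.002,0.004],[-0.045,0.002,0.004],[-0.049,0.002,0.004],[-0.049,0.002,0.004],[-0.049,0.002,0.004]],"jaw":[10,10,10,10,10,10,10,10,10,10,10,10]}' 45
python3 - <<'E'
from tri import *
from scipy.spatial.transform import Rotation as Ro
np.set_printoptions(precision=4,suppress=True)
s=r.read_state();R=Ro.from_quat(s["eef_rot"]).as_matrix();p=np.array(s["ee_pos"]);print(p,s["ft_force"],R[:,0])
t=eyes.camera("top");sc=eyes.camera("scene")
g=p+[-.0013,0,.0063]
for n,d in(("collar",.092),("tip",.202)): print(n,"pred top",(proj(g+d*R[:,0])-[320,190]+.5)*4-.5,"scene",(proj(g+d*R[:,0],"scene")-[110,120]+.5)*4.5-.5+[0,240])
cv2.imwrite("pics/v10.png",np.vstack([cv2.resize(t[190:250,320:460],(560,240),interpolation=cv2.INTER_CUBIC),cv2.copyMakeBorder(cv2.resize(sc[120:200,110:230],(540,360),interpolation=cv2.INTER_CUBIC),0,0,0,20,0)]))
E
```

```text
time: 29.15
ee_pos: [0.5538, -0.2795, 0.1344]
eef_rot: [0.702, 0.712, 0.0, 0.0]
ft_force: [-0.1, -0.3, -1.9]
width: 0.0176
[ 0.5538 -0.2795  0.1344] [-0.0555 -0.2777 -1.8768] [-0.015   0.9999  0.0001]
collar pred top [290.2635 114.1303] scene [268.6239 456.3034]
tip pred top [ 67.1294 119.6519] scene [481.6515 485.1718]
```

View pics/v10.png

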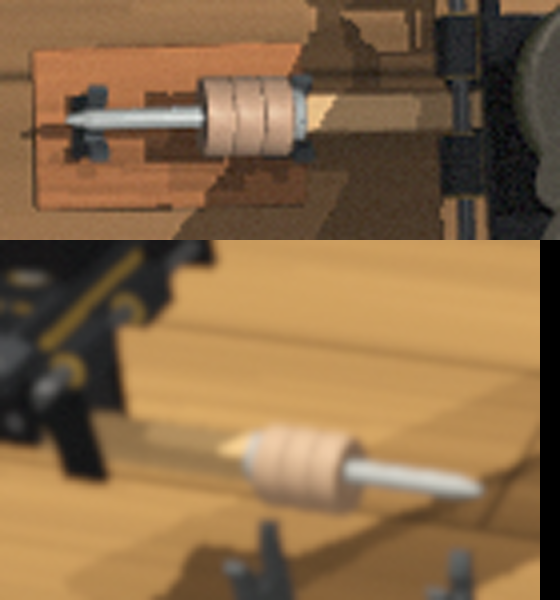

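The rod hangs level over the rack, with the tip at (68,119) as predicted and the collar at ≈(296,113). The rings are flush and will go between the uprights. I'll lower the rod along the path it was lifted out.

```bash

python3 -m inch '{"translation":[[0,0,-0.03],[0,0,-0.09],[0,0,-0.17],[0,0,-0.27],[0,0,-0.37],[0,0,-0.45],[-0.002,0,-0.5],[-0.002,0,-0.54],[-0.002,0,-0.57],[-0.002,0,-0.57]],"rot":[[0,0,0],[0,0,0],[0,0,0],[0,0,0],[0,0,0],[0,0,0],[0,0,0],[0,0,0],[0,0,0],[0,0,0]],"jaw":[10,10,10,10,10,10,10,10,10,10]}' 45
python3 -m inch '{"translation":[[0,0,-0.02],[0,0,-0.04],[0,0,-0.06],[0,0,-0.08],[0,0,-0.1],[0,0,-0.12],[0,0,-0.13],[0,0,-0.13]],"rot":[[0,0,0],[0,0,0],[0,0,0],[0,0,0],[0,0,0],[0,0,0],[0,0,0],[0,0,0]],"jaw":[10,10,10,10,10,10,10,10]}' 45
```

```text
time: 30.25
ee_pos: [0.5536, -0.2795, 0.0773]
eef_rot: [0.702, 0.712, 0.0, 0.0]
ft_force: [0.3, -0.5, -2.1]
width: 0.0172
time: 31.05
ee_pos: [0.5535, -0.2795, 0.0642]
eef_rot: [0.702, 0.712, 0.0, -0.0]
ft_force: [0.5, -0.2, -1.6]
width: 0.0176
```

```bash

python3 -m inch '{"translation":[[0,0,-0.005],[0,0,-0.008],[0,0,-0.008]],"rot":[[0,0,0],[0,0,0],[0,0,0]],"jaw":[10,10,10]}' 45 | grep -E "pos|force"
python3 -m inch '{"translation":[[0,0,-0.005],[0,0,-0.006],[0,0,-0.006]],"rot":[[0,0,0],[0,0,0],[0,0,0]],"jaw":[10,10,10]}' 45 | grep -E "pos|force"
```

```text
ee_pos: [0.5536, -0.2795, 0.0637]
ft_force: [-0.6, 0.3, 1.4]
ee_pos: [0.5537, -0.2795, 0.0632]
ft_force: [-0.9, -0.4, 2.2]
```

The rod is seated: the floor now carries the load. I'll open slowly, retreat, and check numerically.

```bash

python3 -m inch '{"translation":[[0,0,0],[0,0,0],[0,0,0],[0,0,0],[0,0,0],[0,0,0],[0,0,0],[0,0,0]],"rot":[[0,0,0],[0,0,0],[0,0,0],[0,0,0],[0,0,0],[0,0,0],[0,0,0],[0,0,0]],"jaw":[19,21,24,28,34,42,50,50]}' 3 | grep -E "pos|force|width"
python3 -m inch '{"translation":[[0,0,0.05],[0,0,0.15],[0,0,0.4],[0,0,0.8],[0,0,1],[0,0,1]],"rot":[[0,0,0],[0,0,0],[0,0,0],[0,0,0],[0,0,0],[0,0,0]],"jaw":[50,50,50,50,50,50]}' 3
python3 -m inch '{"translation":[[0,-0.3,0.3],[0,-0.8,0.5],[0,-1,0.5],[0,-1,0.5]],"rot":[[0,0,0],[0,0,0],[0,0,0],[0,0,0]],"jaw":[50,50,50,50]}' 3
python3 - <<'E'
from tri import *
np.set_printoptions(precision=4,suppress=True)
t=eyes.camera("top");cv2.imwrite("pics/fin_top.png",t);a0=cv2.imread("pics/top0.png")
sc=eyes.camera("scene");cv2.imwrite("pics/fin_scene.png",sc)
# ring mask (pinkish clay) in the rack region
roi=t[200:245,330:400].astype(int);m=((roi[...,2]>170)&(roi[...,0]>120)&(roi[...,2]-roi[...,0]>40)).astype(np.uint8)
n,_,st,ce=cv2.connectedComponentsWithStats(m);print([(st[i]+[330,200,0,0,0]).tolist() for i in range(1,n) if st[i][4]>20])
y=slice(219,220)
print("row 219 BGR x=330..400");print([tuple(v) for v in t[219,330:400:1,:].tolist()][::1])
d=cv2.absdiff(t,a0).max(2)>45
n,_,st,ce=cv2.connectedComponentsWithStats(d.astype(np.uint8));print("changed:",[st[i].tolist() for i in range(1,n) if st[i][4]>15])
E
```

```text
ee_pos: [0.5537, -0.2796, 0.0632]
ft_force: [-0.1, -0.3, -0.0]
width: 0.0471
time: 33.05
ee_pos: [0.5552, -0.2807, 0.1675]
eef_rot: [0.702, 0.712, 0.002, 0.003]
ft_force: [0.2, -0.2, 0.5]
width: 0.0502
time: 33.45
ee_pos: [0.5533, -0.3852, 0.2181]
eef_rot: [0.704, 0.71, 0.001, 0.004]
ft_force: [0.2, -0.7, -0.6]
width: 0.0498
[[366, 215, 20, 11, 159], [389, 216, 11, 8, 78]]
row 219 BGR x=330..400
[(77, 122, 188), (79, 123, 187), (73, 117, 184), (71, 114, 174), (80, 120, 179), (92, 125, 178), (96, 112, 140), (102, 109, 115), (122, 123, 121), (126, 129, 127), (129, 132, 130), (133, 134, 133), (167, 167, 164), (154, 159, 154), (154, 157, 153), (158, 158, 156), (154, 157, 152), (154, 154, 146), (152, 151, 144), (154, 156, 147), (156, 156, 147), (159, 161, 154), (162, 164, 159), (162, 164, 156), (164, 166, 160), (163, 164, 159), (166, 166, 161), (166, 166, 161), (165, 166, 162), (169, 172, 168), (169, 173, 169), (171, 173, 169), (171, 174, 171), (180, 179, 176), (106, 113, 111), (59, 71, 89), (160, 188, 222), (162, 192, 225), (156, 186, 220), (152, 181, 216), (148, 180, 216), (152, 181, 218), (96, 117, 144), (154, 184, 218), (162, 191, 224), (155, 186, 221), (154, 182, 218), (148, 179, 217), (149, 178, 217), (110, 131, 164), (157, 186, 219), (161, 189, 224), (158, 186, 221), (156, 185, 219), (148, 177, 217), (123, 148, 179), (170, 170, 174), (176, 181, 176), (156, 163, 164), (139, 185, 224), (132, 187, 227), (130, 186, 224), (131, 185, 225), (129, 183, 224), (133, 187, 225), (132, 185, 224), (131, 184, 223), (130, 185, 225), (129, 182, 224), (133, 186, 225)]
changed: [[501, 155, 59, 129, 5513], [259, 179, 224, 241, 13603], [188, 193, 19, 21, 125], [207, 195, 10, 20, 65], [358, 212, 28, 18, 278], [358, 224, 19, 7, 64], [414, 275, 146, 145, 8638], [461, 286, 68, 78, 885], [0, 385, 178, 35, 3404]]
```

```bash
python3 - <<'E'
from tri import *
a=cv2.imread("pics/scene0.png");b=cv2.imread("pics/fin_scene.png")
for n,(x0,y0,x1,y1) in dict(pin_tip=(198,188,222,206),handle=(122,178,165,196),bowl=(200,268,268,328),cup=(103,235,148,285),rib=(277,183,303,215)).items():
    A=a[y0:y1,x0:x1];M=cv2.matchTemplate(b[y0-6:y1+6,x0-6:x1+6],A,cv2.TM_CCOEFF_NORMED);_,v,_,l=cv2.minMaxLoc(M);print(n,"shift px",l[0]-6,l[1]-6,"score",round(v,3))
s=r.read_state();print(s["time"],s["ft_force"])
E
```

```text
pin_tip shift px 0 0 score 0.985
handle shift px 3 1 score 0.829
bowl shift px 0 0 score 1.0
cup shift px 0 0 score 1.0
rib shift px 0 0 score 1.0
33.55 [0.78917708 0.78302195 0.14888698]
```

```bash
python3 -c "
from bench import r
print(r.close_job())"
```

```text
the job is handed in; nothing more can be done
None
```

The job is handed in: all three rings are on the rod against the collar, and the rod is back in the rack. It took about 33.6 s of the 72 s. I had used all 12 picture views, so the final checks were numeric only.

- **Threading and pressing:** I gripped the rod by its handle and ran it through the rings until the sprung fork pushed back. I held about 8.7 N along the axis for roughly 0.5 s. That reading includes ring friction, so the fork's own share is somewhat less.
- **Snag on lifting:** The rings wedged on the fork and the axial force rose to about 6.4 N, under the 15 N chip limit. I backed off about 3 mm, tipped the rod up 3°, and the lift then ran free.
- **Final state:** In the top image the rings form one unbroken stack directly ahead of the collar. The tip is at its starting pixel in the scene view, and the collar is about where it started. The hand is clear of everything.
- **Bystanders:** Bowl, cup and rib showed no shift.
- **Weak checks:** The handle's image match gave a 3 px shift with a low score of 0.83. I put this down to the arm's shadow over it, because the tip and collar agree. Whether any ring chipped could only be judged from the forces.

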